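Scrub out the stained filter bowl

ROBOT

A 7-joint arm with a two-finger parallel gripper is mounted at the origin on a cart in front of the work surface, level with it; the furniture and walls round the work are solid. World frame = base frame: x ahead of the robot, y to its left, z up, the work surface at z = 0. Lengths are in m, angles in rad, forces in N, time in s.
With the tool pointing down it reaches from about 0.425 to 0.925 m from the base axis. Payload 6.8 kg.
Tool frame: the origin (TCP) lies where the fingers leave the gripper's body, on its centre line; the fingertips stand 73 mm ahead of it and the grasp point (between the pads) lies 54 mm ahead of it; z points along the fingers, y is the line along which they close (so a half turn about z gives the same grasp; the last joint's range is limited). The gripper opens to 85 mm and grips with 20 to 120 N. Pads are 22 mm wide; open, the fingers measure 114 mm over their backs; the gripper's body (76 mm by 85 mm) begins 54 mm behind the grasp point. The pads swing forward as they close: fully open they stand 13 mm farther back than shut.
Start: joints at [1.153, 0.477, 0.022, 1.555, -0.011, 1.109, -0.083], TCP at [0.206, -0.643, 0.304] pointing down, gripper open.
Joint ranges: [-2.96, 2.96], [-0.34, 2.1], [-1.41, 1.46], [0.24, 2.44], [-1.37, 4.51], [0.17, 1.92], [-2.96, 2.96]. Speed limits (rad/s): [2.39, 2.39, 3.14, 3.14, 3.14, 3.14, 3.14].

INTERFACE

Orientations are given as a rotation vector (axis times angle).
In Python, from bench import r, imaging gives the robot as it stands (r), with the cameras (imaging).
- The arm moves only by the shell command python3 drive.py 'ROWS' [OPENING] [FORCE]. ROWS is rows parted by semicolons, their numbers by spaces, 1 to 5 of them, each of 6 numbers: dx, dy, dz in m, then a rotation vector rx, ry, rz in rad; each row is the pose to reach, as a shift and turn from the pose commanded when the command began, along the tool's axes at that moment; what a row does not reach only later rows make up. A row lasts 1/10 s, in which the tool goes at most 0.05 m and 0.15 rad, less where a joint would pass 70% of its speed; a pose out of reach is approached as far as the arm can. OPENING is the finger opening in m, set as the command begins (- or left out keeps the last). The fingers move at their own pace and stop on an object; FORCE is the grip in N (left out, the last holds). Time passes only in rows, so rows that do not move let the fingers close. It prints the time, the measured TCP pose, the force, the opening and the grip force at its end.
- r.get_obs(): the state, without advancing time (a new reading comes with each control period).
- imaging.grab_frame(name): name is "scene" or "top" or "wrist"; returns (picture, depth): 480x640x3 uint8, blue, green, red; 480x640 float32, m along the optical axis (not along the pixel's ray), 0 where there is no reading.
- imaging.camera_info(name): a dict with "camera_matrix" (3x3 intrinsics, pixels), "k1" (the pictures are not rectified: a ray, as slopes to the right and down, at radius r is drawn at 1 + k1 r^2 times it, then the intrinsics apply), "R" (3x3) and "t" (3): a world point X has camera coordinates R X + t. Camera axes: x right, y down, z forward; pixel columns grow to the right and rows downward; lengths in m; the calibration is good to about 2 mm. A picture is of the moment at which its call begins: read the wrist's pose just before it. camera_info takes no time and is no camera call; for the wrist camera it gives the pose at the moment of the call.
- r.hand_in(): hands the job in; it is judged then, once.
The state is a dict: "clock": time; "joints": joint angles; "qvel": joint speeds; "tau": joint torques, N m; "tcp_pos": TCP position; "orientation": TCP orientation; "contact_force": force on the tool from outside, world axes, zero at the start; "moment": the same for the moment, N m; "grip_width": finger opening in m; "gripper_force": force on a finger pad.
Only numpy, scipy, OpenCV 4.12 (cv2) and the standard library are available. Lean on these libraries where they do the work, as an engineer would, in place of code of your own. Each camera call takes 0.05 s, during which the arm holds its last target. There are 200 camera calls.

TASK

Take the orange-handled bottle brush off its rack and scrub out the white stained bowl: push the brush all the way down to the bottom three times, drawing it up by more than half the bowl's depth between strokes. Then hang the brush back in the rack's slot, pushed well in, handle up. Do not tip or shove the white bowl, and leave the clean blue bowl where it is.

Things in the scene. Friction and masses are not known exactly. Their poses are not given: they have to be found in the camera images.
- brush: Loose bottle brush, about 0.12 kg, hanging upright (any yaw). Origin: centre of the underside of its round collar (34 mm diameter, 6 mm thick); z up along the brush. Above it an orange handle, 24 x 24 mm square (sides along the brush's x and y), from 5 to 69 mm above the origin. Below it a steel stem, 10 mm diameter, bare for 40 mm, then the bristle head down to 118 mm below.
- brush_grip (a point): On the brush axis in the middle of the upper handle, 44 mm above the brush's origin and 25 mm below the handle's top: a place to grip from above; axes as the brush's.
- brush_tip (a point): Lower end of the brush, on its axis, 118 mm below the brush's origin. The white and blue bristles round the head look 54 mm wide and bend without resistance outside a stiff core of 34 mm diameter.
- rack: Grey steel rack fixed to the desk; origin on the desk below the hanging point. Foot plate 120 x 70 x 8 mm, x = -42 to +78 mm of the rack. A post at x = +58 mm carries a level forked plate, 5 mm thick, 50 mm wide, top 150 mm above the desk; only two 3 mm bolt heads stand higher. Its 16 mm wide slot runs along the rack's x: mouth at x = -34 mm, closed end at +8 mm.
- hang_point (a point): Hanging point in the slot, level with the top of the tines, 150 mm above the desk; the hanging brush has its origin here, collar resting on both tines. Axes as the rack's: the stem leaves the slot sideways towards -x (raise the brush only once it is 60 mm out, as the bristle core does not pass the tines) and goes in towards +x.
- stained_bowl: White plastic round bowl with brown stains inside and runs outside, loose, standing upright on the desk, about 0.25 kg. 68 mm outer diameter, 60 mm inner diameter, 95 mm high, open at the top, floor 6 mm thick. Origin at the centre of its underside, z up.
- stained_bowl_floor (a point): Centre of the inner floor of the white bowl, 6 mm above its underside.
- stained_bowl_rim (a point): Centre of the mouth of the white bowl, 95 mm above its underside.
- clean_bowl: Clean blue plastic bowl of the same size, loose, standing on the desk; origin at the centre of its underside. To be left where it is.

How it is judged:
By the outcome, as a careful person would: the job done as asked, in the order asked, and still so for the second after the job is handed in, with the robot touching nothing.
It also fails if it takes over 61 s, if anything falls off the work surface, if the arm or the gripper's body presses on something with over 40 N, if the wrist force passes 120 N, or if a joint passes its speed limit or range.

## Working session

There is one attempt and no reset: what is moved stays moved. The work goes in short steps, Python scripts to look and compute and a shell command to move; the robot and the scene stay as the last step left them, time stands still between calls to the robot, and variables do not carry over. Pictures are saved under pics/ and viewed, at most 10 in all, crops included, and the job is handed in when it is done.

```bash
ls; mkdir -p pics; python3 - <<'E'
from bench import r, imaging
import cv2,numpy as np
o=r.get_obs();print(o)
a=[]
for n in("scene","top"):
    p,d=imaging.grab_frame(n);cv2.imwrite(f"pics/{n}.png",p);np.save(f"pics/{n}.npy",d);c=imaging.camera_info(n);print(n,c)
E
```

```text
bench.py
drive.py
pics
{'clock': 0.0, 'joints': array([ 1.15289779,  0.4777463 ,  0.02233794,  1.55647389, -0.01149322,
        1.10932496, -0.08313021]), 'qvel': array([-0.00025005, -0.0007309 ,  0.00035585,  0.00102813,  0.00188933,
       -0.00036647, -0.00137923]), 'tau': array([ 1.58398270e-04, -5.96449256e+01,  1.60786998e+00, -2.81195623e+01,
        1.24274803e-02,  9.34364536e-03,  3.50195614e-05]), 'tcp_pos': array([ 0.20563248, -0.64241369,  0.30295218]), 'orientation': array([-3.10222519e+00, -4.84406229e-01,  6.57324506e-04]), 'contact_force': array([-0.63270842,  0.1094438 , -0.14225471]), 'moment': array([ 0.012875  , -0.02482934, -0.02416643]), 'gripper_force': 0.0, 'grip_width': 0.08519782881283386}
scene {'camera_matrix': array([[613.40166759,   0.        , 324.25324761],
       [  0.        , 613.40166759, 247.39718483],
       [  0.        ,   0.        ,   1.        ]]), 'k1': -0.13398836230910777, 'R': array([[-0.64240335, -0.76607578, -0.02111477],
       [-0.3466374 ,  0.3150292 , -0.88351521],
       [ 0.68349137, -0.56025396, -0.46792633]]), 't': array([0.4491491 , 0.28038642, 0.77535247])}
top {'camera_matrix': array([[526.4955314 ,   0.        , 323.20927413],
       [  0.        , 526.4955314 , 237.59483997],
       [  0.        ,   0.        ,   1.        ]]), 'k1': -0.07794692841024466, 'R': array([[-5.02588880e-04, -9.99399864e-01, -3.46360874e-02],
       [-9.94006704e-01,  4.28562485e-03, -1.09235091e-01],
       [ 1.09317973e-01,  3.43736027e-02, -9.93412319e-01]]), 't': array([0.14650561, 0.53622826, 1.06242169])}
```

View pics/scene.png

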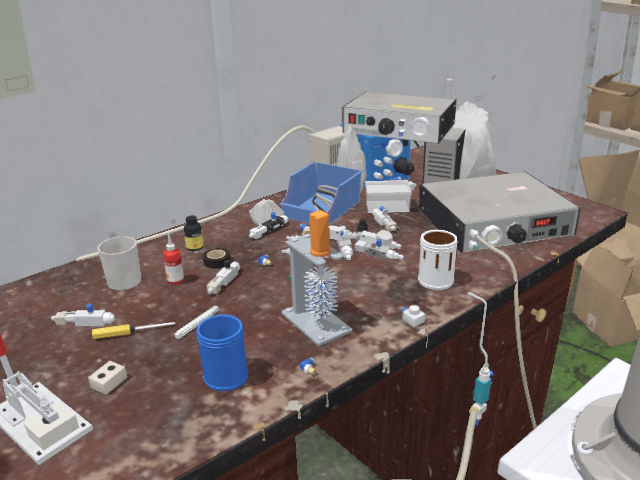

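View pics/top.png

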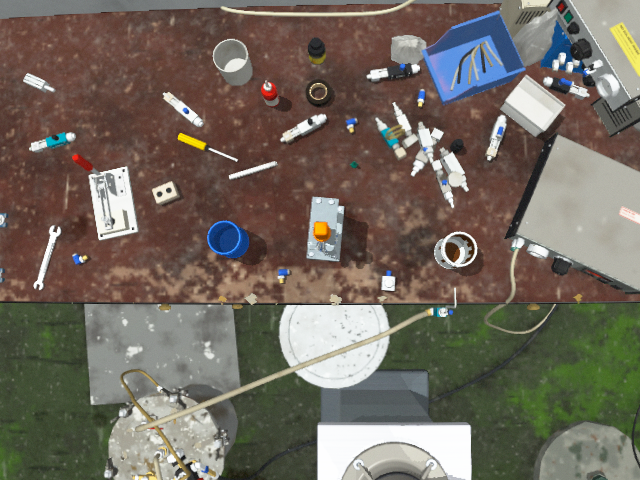

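The scene view shows the brush at about (320,265) on the rack with the post behind and left of it, the white bowl at (437,260) and the blue bowl at (222,352). In the top view the handle is at (321,231), the white rim at (456,250) and the blue bowl at (228,240).

```bash
cat > h.py <<'E'
from bench import r, imaging
import cv2,numpy as np
def cloud(d,c):
    v,u=np.mgrid[:480,:640].astype(float)
    n=cv2.undistortPoints(np.stack([u,v],-1).reshape(-1,1,2),c["camera_matrix"],np.array([c["k1"],0,0,0])).reshape(480,640,2)
    P=np.dstack([n[...,0]*d,n[...,1]*d,d])
    return (P-c["t"])@c["R"]   # R^T (P-t)
def circ(p):
    A=np.c_[2*p,np.ones(len(p))];s=np.linalg.lstsq(A,(p**2).sum(1),rcond=None)[0]
    return s[:2],np.sqrt(s[2]+s[0]**2+s[1]**2)
E
python3 - <<'E'
from h import *
for n in("top","scene"):
    p=cv2.imread(f"pics/{n}.png");d=np.load(f"pics/{n}.npy");W=cloud(d,imaging.camera_info(n));ok=d>0
    hsv=cv2.cvtColor(p,cv2.COLOR_BGR2HSV)
    v,u=np.mgrid[:480,:640]
    box={"top":{"rack":(295,350,185,275),"white":(425,490,220,280)},"scene":{"rack":(270,365,200,350),"white":(410,465,220,300)}}[n]
    def m(b):x0,x1,y0,y1=b;return ok&(u>=x0)&(u<x1)&(v>=y0)&(v<y1)
    R=m(box["rack"]); z=W[...,2]
    org=R&(hsv[...,0]<20)&(hsv[...,1]>180)&(hsv[...,2]>120)&(z>.14)
    q=W[org];print(n,"orange z",np.percentile(q[:,2],[1,50,99]),len(q))
    t=q[q[:,2]>.214];print(" top face",t.mean(0),cv2.minAreaRect((t[:,:2]*1000).astype(np.float32)))
    pl=R&~org&(z>.144)&(z<.158)&(hsv[...,1]<80);t=W[pl];print(" plate",len(t),np.median(t[:,2]),cv2.minAreaRect((t[:,:2]*1000).astype(np.float32)))
    ft=R&(z>.003)&(z<.014)&(hsv[...,1]<80);t=W[ft];print(" foot",len(t),cv2.minAreaRect((t[:,:2]*1000).astype(np.float32)))
    rim=m(box["white"])&(z>.091)&(z<.1);t=W[rim];print(" rim",len(t),circ(t[:,:2]),np.median(t[:,2]))
    # desk height
    dk=ok&(abs(z)<.012);print(" desk",np.median(z[dk]))
    if n=="top": cv2.imwrite("pics/crop.png",cv2.resize(p[180:285,290:355],None,fx=5.5,fy=5.5,interpolation=2))
E
```

```text
top orange z [0.15087069 0.19868614 0.21958286] 180
 top face [0.53177888 0.14092305 0.21702135] ((532.924072265625, 143.53343200683594), (21.397859573364258, 22.685352325439453), 0.11283664405345917)
 plate 1026 0.14873771845731315 ((550.3502807617188, 141.82073974609375), (49.997711181640625, 100.53402709960938), 84.3302230834961)
 foot 557 ((560.5808715820312, 151.85162353515625), (184.46519470214844, 110.80675506591797), 1.9618042707443237)
 rim 212 (array([ 0.50721618, -0.1222037 ]), np.float64(0.03198837623787766)) 0.09398766745836329
 desk -0.0012605875974333216
scene orange z [0.15427128 0.18454889 0.21645656] 371
 top face [0.52401983 0.14520088 0.21577635] ((526.4161987304688, 149.99932861328125), (24.974380493164062, 10.266427040100098), 46.37004470825195)
 plate 603 0.15097315676807407 ((550.1849975585938, 142.6817626953125), (51.310508728027344, 101.80278015136719), 84.69613647460938)
 foot 1917 ((725.3900146484375, -10.65850830078125), (222.1219940185547, 624.3843383789062), 51.38825607299805)
 rim 254 (array([ 0.50686487, -0.12111131]), np.float64(0.0321624531464538)) 0.09463278097370142
 desk 0.0013799176993805362
```

View pics/crop.png

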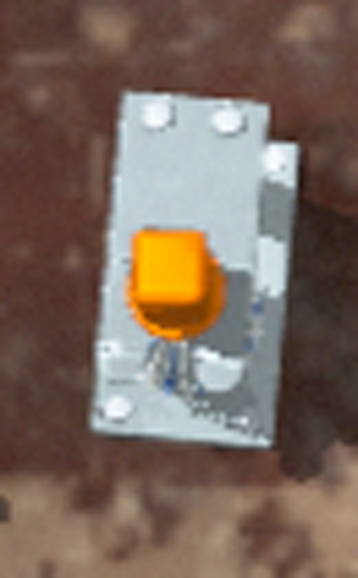

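The crop shows the handle top at roughly (168,265), its sides nearly along the world axes. The rack is turned about -5.5°, with its mouth towards the robot.

```bash
cat >> h.py <<'E'
from scipy.spatial.transform import Rotation as Ro
def plan(x,y,z,yaw):  # tool-down target (TCP), yaw of tool x in world (rad)
    o=r.get_obs();R0=Ro.from_rotvec(o["orientation"])
    Rt=Ro.from_matrix(np.array([[np.cos(yaw),np.sin(yaw),0],[np.sin(yaw),-np.cos(yaw),0],[0,0,-1]]))
    D=np.array([x,y,z])-o["tcp_pos"]
    f=(R0.inv()).apply(D);w=(R0.inv()*Rt).as_rotvec()
    print("t",o["clock"],"at",o["tcp_pos"].round(4),"rows",f.round(4),w.round(4),"dist",np.linalg.norm(D).round(3),"F",o["contact_force"].round(1),"grip",o["grip_width"],o["gripper_force"],"q",o["joints"].round(2))
E
python3 - <<'E'
from h import *
W=cloud(np.load("pics/top.npy"),imaging.camera_info("top")).reshape(-1,3)
for (a,b,c,d) in [(.3,.45,-.7,-.2),(.45,.7,-.7,-.2),(.4,.7,-.2,0.05)]:
    k=(W[:,0]>a)&(W[:,0]<b)&(W[:,1]>c)&(W[:,1]<d);print(np.percentile(W[k,2],[50,99.5]) if k.any() else None)
plan(.45,-.1,.36,-.05)
plan(.5,.1,.33,-.05)
E
```

```text
[-0.00399399  0.07427178]
[0.07105646 0.07725254]
[-0.00071434  0.09453744]
t 0.1 at [ 0.2057 -0.6425  0.303 ] rows [ 0.3981 -0.4423 -0.0563] [-0.0016  0.0004  0.3598] dist 0.598 F [0.3 0.8 0.7] grip 0.08541999253883156 0.0 q [ 1.15  0.48  0.02  1.56 -0.01  1.11 -0.08]
t 0.1 at [ 0.2057 -0.6425  0.303 ] rows [ 0.5067 -0.6174 -0.026 ] [-0.0016  0.0004  0.3598] dist 0.799 F [0.3 0.8 0.7] grip 0.08541999253883156 0.0 q [ 1.15  0.48  0.02  1.56 -0.01  1.11 -0.08]
```

```bash
python3 drive.py '0.04 -0.03 -0.02 0 0 0.1; 0.07 -0.07 -0.03 0 0 0.2;0.1 -0.11 -0.045 0 0 0.3;0.133 -0.147 -0.055 0 0 0.36;0.166 -0.184 -0.056 0 0 0.36' ; python3 -c "
from h import *
plan(.45,-.1,.36,-.05);plan(.48,.13,.33,-.05)"
```

```text
clock: 0.6
tcp_pos: [0.3055, -0.4218, 0.3606]
orientation: [3.139, -0.082, 0.002]
contact_force: [0.5, 0.2, -0.1]
grip_width: 0.0854
gripper_force: 0.0
t 0.6 at [ 0.3055 -0.4218  0.3606] rows [ 1.274e-01 -3.289e-01  3.000e-04] [ 0.0014 -0.0012 -0.0025] dist 0.353 F [ 0.5  0.2 -0.1] grip 0.08544606602644945 0.0 q [ 0.83  0.17 -0.    1.85  0.    1.12 -0.8 ]
t 0.6 at [ 0.3055 -0.4218  0.3606] rows [ 0.1452 -0.5602  0.03  ] [ 0.0014 -0.0012 -0.0025] dist 0.58 F [ 0.5  0.2 -0.1] grip 0.08544606602644945 0.0 q [ 0.83  0.17 -0.    1.85  0.    1.12 -0.8 ]
```

```bash
python3 drive.py '0.02 -0.045 0 0 0 0;0.04 -0.09 0 0 0 0;0.06 -0.135 0 0 0 0;0.08 -0.18 0 0 0 0;0.1 -0.225 0 0 0 0' && python3 drive.py '0.01 -0.048 0 0 0 0;0.02 -0.096 0 0 0 0;0.03 -0.144 0 0 0 0;0.035 -0.192 0 0 0 0;0.04 -0.24 0.01 0 0 0'; python3 -c "
from h import *
plan(.46,.143,.36,-.05)"
```

```text
clock: 1.1
tcp_pos: [0.4164, -0.2017, 0.3595]
orientation: [3.14, -0.079, -0.0]
contact_force: [1.1, -1.2, -0.5]
grip_width: 0.0854
gripper_force: 0.0
clock: 1.6
tcp_pos: [0.4687, 0.0361, 0.3505]
orientation: [-3.141, 0.079, -0.004]
contact_force: [2.1, -0.0, 0.7]
grip_width: 0.0853
gripper_force: 0.0
t 1.6 at [0.4687 0.0361 0.3505] rows [-0.014  -0.1063 -0.0096] [-0.0001 -0.0024 -0.0005] dist 0.108 F [ 2.1 -0.   0.7] grip 0.0852869900458065 0.0 q [ 0.21  0.12 -0.45  1.95  0.06  1.09 -1.89]
```

```bash
python3 drive.py '-0.01 -0.04 -0.01 0 0 0;-0.014 -0.08 -0.01 0 0 0;-0.014 -0.106 -0.01 0 0 0;-0.014 -0.106 -0.01 0 0 0;-0.014 -0.106 -0.01 0 0 0'; python3 -c "
from h import *
plan(.5338,.1437,.26,-.05)
c=imaging.camera_info('wrist');p,d=imaging.grab_frame('wrist');print(c);cv2.imwrite('pics/w1.png',p)
np.savez('pics/w1.npz',p=p,d=d,K=c['camera_matrix'],k1=c['k1'],R=c['R'],t=c['t'])"
```

```text
clock: 2.1
tcp_pos: [0.4593, 0.1407, 0.3593]
orientation: [3.14, -0.077, -0.001]
contact_force: [-0.2, -1.1, -0.6]
grip_width: 0.0852
gripper_force: 0.0
t 2.1 at [0.4593 0.1407 0.3593] rows [ 0.0743 -0.0067  0.0992] [0.0005 0.0007 0.001 ] dist 0.124 F [-0.2 -1.1 -0.6] grip 0.08522971224422445 0.0 q [ 0.07  0.14 -0.54  1.91  0.08  1.12 -2.12]
{'camera_matrix': array([[390.88631551,   0.        , 317.6091671 ],
       [  0.        , 390.88631551, 242.41213026],
       [  0.        ,   0.        ,   1.        ]]), 'k1': -0.06440370572992485, 'R': array([[-4.94820133e-02, -9.98774999e-01, -1.79859413e-04],
       [-9.43592691e-01,  4.66891023e-02,  3.27800186e-01],
       [-3.27390233e-01,  1.63899272e-02, -9.44747059e-01]]), 't': array([0.16393868, 0.36564435, 0.58136244])}
```

View pics/w1.png

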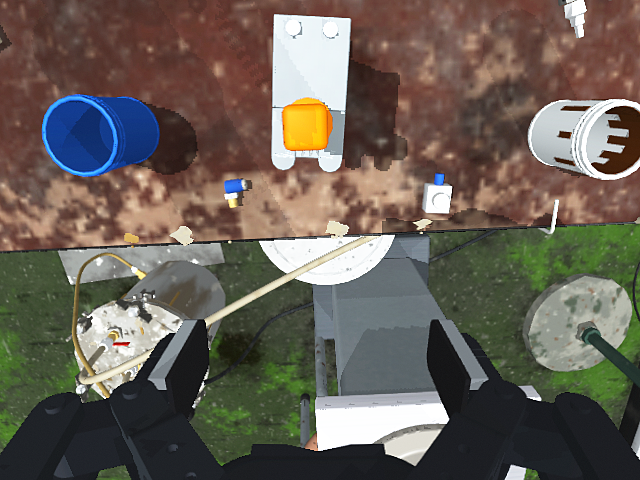

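The wrist view shows the handle top at (304,127), the rack plate below it (tine ends at (283,165) and (331,165)), the white rim at (613,140), and both fingers clear.

```bash
python3 - <<'E'
from h import *
w=np.load("pics/w1.npz");p,d=w["p"],w["d"];W=cloud(d,dict(camera_matrix=w["K"],k1=float(w["k1"]),R=w["R"],t=w["t"]))
z=W[...,2];v,u=np.mgrid[:480,:640];hsv=cv2.cvtColor(p,cv2.COLOR_BGR2HSV);ok=d>0
R=ok&(u>260)&(u<365)&(v<180)
org=(hsv[...,0]<25)&(hsv[...,1]>150)
def rect(m):
    t=(W[m][:,:2]*1000).astype(np.float32);print(len(t),np.median(z[m]),t.mean(0),cv2.minAreaRect(t))
rect(R&org&(z>.214)); rect(R&~org&(z>.146)&(z<.155))
for a in(.0,):
    m=ok&(u>520)&(u<639)&(v>80)&(v<200)&(z>.091)&(z<.1);print(circ(W[m][:,:2]))
m=R&~org&(z>.146)&(z<.155)
e=np.array([np.cos(-.096),np.sin(-.096)]);n=np.array([-e[1],e[0]])
q=W[m][:,:2];print("along",np.percentile(q@e,[.3,99.7]),"across",np.percentile(q@n,[.5,99.5]),"handle",np.array([.5338,.1437])@e,np.array([.5338,.1437])@n)
b=ok&(u<170)&(v>80)&(v<190)&(z>.091)&(z<.1);print("blue",circ(W[b][:,:2]))
E
```

```text
1985 0.21889173480500987 [534.46594 144.14256] ((534.089599609375, 144.260009765625), (23.577611923217773, 23.77918815612793), 89.17200469970703)
8545 0.150256892144906 [562.1291  141.44455] ((551.4321899414062, 142.86578369140625), (50.55573654174805, 100.47547912597656), 84.23693084716797)
(array([ 0.50818894, -0.12063421]), np.float64(0.031507860816657254))
along [0.48592753 0.58472799] across [0.17018013 0.21990418] handle 0.517568117773329 0.19420446303979083
blue (array([0.53279606, 0.34012408]), np.float64(0.03175495706668152))
```

```bash
python3 drive.py '0.037 -0.003 0.01 0 0 -0.035;0.0752 -0.006 0.03 0 0 -0.035;0.0752 -0.006 0.06 0 0 -0.035;0.0752 -0.006 0.06 0 0 -0.035;0.0752 -0.006 0.06 0 0 -0.035'; python3 -c "
from h import *
plan(.5345,.1442,.248,-.015)"
```

```text
clock: 2.65
tcp_pos: [0.5345, 0.1418, 0.2995]
orientation: [3.141, -0.026, -0.003]
contact_force: [-0.7, 0.4, -0.3]
grip_width: 0.0857
gripper_force: 0.0
t 2.65 at [0.5345 0.1418 0.2995] rows [ 0.0001 -0.0025  0.0515] [ 0.0008  0.0018 -0.0015] dist 0.052 F [-0.7  0.4 -0.3] grip 0.08566107865231003 0.0 q [ 0.04  0.33 -0.51  1.83  0.18  1.04 -2.13]
```

```bash
python3 drive.py '0 -0.0025 0.02 0 0 0;0 -0.0025 0.04 0 0 0;0 -0.0025 0.0515 0 0 0;0 -0.0025 0.0515 0 0 0;0 -0.0025 0.0515 0 0 0' && python3 drive.py '0 0 0 0 0 0;0 0 0 0 0 0;0 0 0 0 0 0;0 0 0 0 0 0;0 0 0 0 0 0' 0.015 60 && python3 drive.py '0 0 0 0 0 0;0 0 0 0 0 0;0 0 0 0 0 0'; python3 -c "
from h import *
plan(.5345,.1442,.248,-.015)"
```

```text
clock: 3.15
tcp_pos: [0.5353, 0.1454, 0.2494]
orientation: [-3.141, 0.024, -0.002]
contact_force: [-0.6, -0.1, -0.2]
grip_width: 0.0854
gripper_force: 0.0
clock: 3.65
tcp_pos: [0.5351, 0.1454, 0.2484]
orientation: [-3.141, 0.024, -0.001]
contact_force: [-0.1, 0.4, 2.5]
grip_width: 0.0234
gripper_force: 59.2
clock: 3.95
tcp_pos: [0.5351, 0.1454, 0.2484]
orientation: [-3.141, 0.024, -0.001]
contact_force: [-1.3, -0.1, 3.0]
grip_width: 0.0235
gripper_force: 59.4
t 3.95 at [0.5351 0.1454 0.2484] rows [-0.0006  0.0012  0.0004] [-0.     -0.0004 -0.0003] dist 0.001 F [-1.3 -0.1  3. ] grip 0.023527856771602428 59.44530487060547 q [ 0.02  0.39 -0.5   1.88  0.23  0.93 -2.17]
```

```bash
python3 drive.py '0 0 -0.004 0 0 0;-0.015 -0.0013 -0.004 0 0 0;-0.035 -0.0029 -0.004 0 0 0;-0.055 -0.0046 -0.004 0 0 0;-0.075 -0.0063 -0.004 0 0 0' && python3 drive.py '0 0 0 0 0 0;0 0 0 0 0 0'; python3 -c "
from h import *
plan(.461,.1525,.36,-.015)
p,d=imaging.grab_frame('scene');cv2.imwrite('pics/s2.png',p[150:390,210:500].repeat(2,0).repeat(2,1))"
```

```text
clock: 4.45
tcp_pos: [0.459, 0.1528, 0.2518]
orientation: [3.141, -0.024, -0.001]
contact_force: [0.1, 1.1, -0.8]
grip_width: 0.0233
gripper_force: 59.0
clock: 4.65
tcp_pos: [0.4601, 0.1527, 0.2522]
orientation: [3.141, -0.023, 0.001]
contact_force: [0.3, -0.8, -1.5]
grip_width: 0.0234
gripper_force: 59.0
t 4.65 at [0.4601 0.1527 0.2522] rows [ 0.0009  0.0003 -0.1078] [ 0.0002 -0.0004  0.0001] dist 0.108 F [ 0.3 -0.8 -1.5] grip 0.023394393521290423 58.977599143981934 q [ 0.01  0.27 -0.54  2.02  0.18  0.89 -2.21]
```

View pics/s2.png

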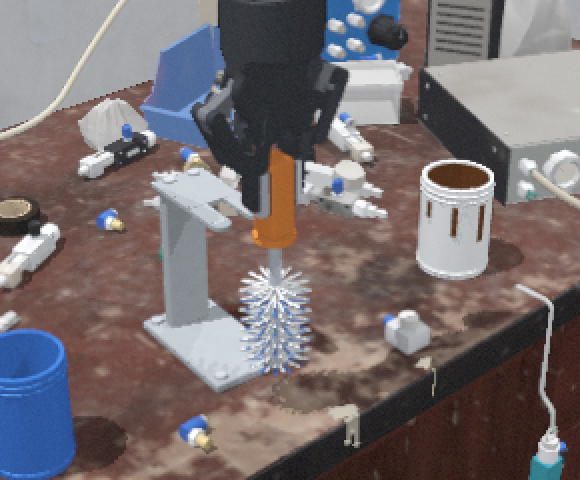

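The scene shows the brush held upright, clear of the fork, with the white bowl untouched at (455,218) in this crop.

```bash
python3 drive.py '0 0 -0.045 0 0 0;0 0 -0.09 0 0 0;0.005 0.02 -0.1 0 0 0;0.01 0.06 -0.1 0 0 0;0.015 0.1 -0.1 0 0 0' && python3 drive.py '0.008 0.045 0 0 0 0;0.016 0.09 0 0 0 0;0.024 0.13 0 0 0 0;0.032 0.165 0 0 0 0;0.036 0.175 0 0 0 0' && python3 drive.py '0 0 0 0 0 0;0 0 0 0 0 0'; python3 -c "
from h import *
plan(.508,-.121,.346,-.015)"
```

```text
clock: 5.2
tcp_pos: [0.4747, 0.0517, 0.353]
orientation: [-3.141, 0.022, -0.004]
contact_force: [1.0, 0.6, -1.2]
grip_width: 0.0238
gripper_force: 59.3
clock: 5.7
tcp_pos: [0.5074, -0.1284, 0.3518]
orientation: [3.14, -0.035, -0.0]
contact_force: [-1.1, -0.7, -1.4]
grip_width: 0.0229
gripper_force: 59.1
clock: 5.9
tcp_pos: [0.5072, -0.1217, 0.3519]
orientation: [-3.141, 0.022, 0.0]
contact_force: [0.8, 1.2, -2.0]
grip_width: 0.0234
gripper_force: 59.1
t 5.9 at [ 0.5072 -0.1217  0.3519] rows [ 0.0008 -0.0007  0.0059] [-0.001   0.0003  0.0009] dist 0.006 F [ 0.8  1.2 -2. ] grip 0.023378829939372917 59.13661301136017 q [ 0.41  0.2  -0.34  1.84  0.07  1.11 -1.54]
```

```bash
python3 drive.py '0.0005 -0.0005 0.04 0 0 0;0.0005 -0.0005 0.08 0 0 0;0.0005 -0.0005 0.11 0 0 0;0.0005 -0.0005 0.12 0 0 0;0.0005 -0.0005 0.12 0 0 0' && python3 drive.py '0 0 0.003 0 0 0;0 0 0.006 0 0 0;0 0 0.006 0 0 0'
```

```text
clock: 6.4
tcp_pos: [0.507, -0.1209, 0.2313]
orientation: [-3.141, 0.02, 0.004]
contact_force: [-0.6, 1.7, -0.5]
grip_width: 0.0234
gripper_force: 59.2
clock: 6.7
tcp_pos: [0.5079, -0.1224, 0.227]
orientation: [3.141, -0.024, 0.003]
contact_force: [-0.0, -0.8, -0.8]
grip_width: 0.0233
gripper_force: 59.2
```

```bash
python3 drive.py '0 0 0.002 0 0 0;0 0 0.004 0 0 0;0 0 0.004 0 0 0' && python3 drive.py '0 0 0.001 0 0 0;0 0 0.002 0 0 0;0 0 0.002 0 0 0'
```

```text
clock: 7.0
tcp_pos: [0.5077, -0.1226, 0.2224]
orientation: [3.141, -0.024, 0.001]
contact_force: [-0.9, 0.1, 0.4]
grip_width: 0.0236
gripper_force: 59.4
clock: 7.3
tcp_pos: [0.5085, -0.1227, 0.2223]
orientation: [3.141, -0.025, 0.004]
contact_force: [-3.3, 0.4, 15.8]
grip_width: 0.0236
gripper_force: 61.7
```

Floor contact confirmed (about 16 N). Second and third strokes follow, drawing up 70 mm each time.

```bash
python3 drive.py '0 0 -0.04 0 0 0;0 0 -0.07 0 0 0;0 0 -0.07 0 0 0;0 0 -0.07 0 0 0' && python3 drive.py '0 0 0.035 0 0 0;0 0 0.06 0 0 0;0 0 0.066 0 0 0;0 0 0.069 0 0 0;0 0 0.07 0 0 0' && python3 drive.py '0 0 0 0 0 0;0 0 0 0 0 0'; python3 -c "
from h import *
plan(.5077,-.1215,.2223,-.015)"
```

```text
clock: 7.7
tcp_pos: [0.5074, -0.1225, 0.2904]
orientation: [3.141, -0.024, 0.002]
contact_force: [-0.1, 0.3, -1.4]
grip_width: 0.0232
gripper_force: 59.4
clock: 8.2
tcp_pos: [0.5083, -0.1227, 0.222]
orientation: [3.14, -0.024, 0.002]
contact_force: [-5.6, -1.3, 27.7]
grip_width: 0.0231
gripper_force: 63.1
clock: 8.4
tcp_pos: [0.5084, -0.1227, 0.222]
orientation: [3.141, -0.024, 0.003]
contact_force: [-2.0, -0.7, 20.2]
grip_width: 0.0234
gripper_force: 62.3
t 8.4 at [ 0.5084 -0.1227  0.222 ] rows [-0.0007 -0.0011 -0.0003] [ 0.0009 -0.0019 -0.0004] dist 0.001 F [-2.  -0.7 20.2] grip 0.02336216766536781 62.2814154624939 q [ 0.39  0.35 -0.33  1.98  0.15  0.83 -1.61]
```

```bash
python3 drive.py '0 0 -0.04 0 0 0;0 0 -0.07 0 0 0;0 0 -0.07 0 0 0;0 0 -0.07 0 0 0' && python3 drive.py '0 0 0.035 0 0 0;0 0 0.06 0 0 0;0 0 0.066 0 0 0;0 0 0.069 0 0 0;0 0 0.07 0 0 0' && python3 drive.py '0 0 0 0 0 0;0 0 0 0 0 0' && python3 drive.py '0 0 -0.03 0 0 0;0 0 -0.07 0 0 0;0 0 -0.11 0 0 0;0 0 -0.131 0 0 0;0 0 -0.131 0 0 0'; python3 -c "
from h import *
plan(.46,.1527,.352,-.015)
p,d=imaging.grab_frame('scene');cv2.imwrite('pics/s3.png',p[100:340,300:590].repeat(2,0).repeat(2,1))"
```

```text
clock: 8.8
tcp_pos: [0.507, -0.1224, 0.2896]
orientation: [3.141, -0.024, -0.001]
contact_force: [-0.5, -0.7, -1.7]
grip_width: 0.0232
gripper_force: 59.6
clock: 9.3
tcp_pos: [0.5085, -0.1223, 0.2218]
orientation: [3.141, -0.024, 0.002]
contact_force: [-5.3, 1.2, 28.6]
grip_width: 0.0234
gripper_force: 63.2
clock: 9.5
tcp_pos: [0.5082, -0.1223, 0.2218]
orientation: [3.141, -0.024, 0.002]
contact_force: [-4.4, 0.4, 21.4]
grip_width: 0.0232
gripper_force: 62.8
clock: 10.0
tcp_pos: [0.5083, -0.1225, 0.3531]
orientation: [3.141, -0.024, 0.006]
contact_force: [0.9, 0.4, -1.1]
grip_width: 0.0232
gripper_force: 59.5
t 10.0 at [ 0.5083 -0.1225  0.3531] rows [-0.0525 -0.2744  0.0008] [ 0.0007 -0.0036 -0.0003] dist 0.279 F [ 0.9  0.4 -1.1] grip 0.023229589637064032 59.46839153766632 q [ 0.42  0.2  -0.34  1.84  0.08  1.11 -1.54]
```

View pics/s3.png

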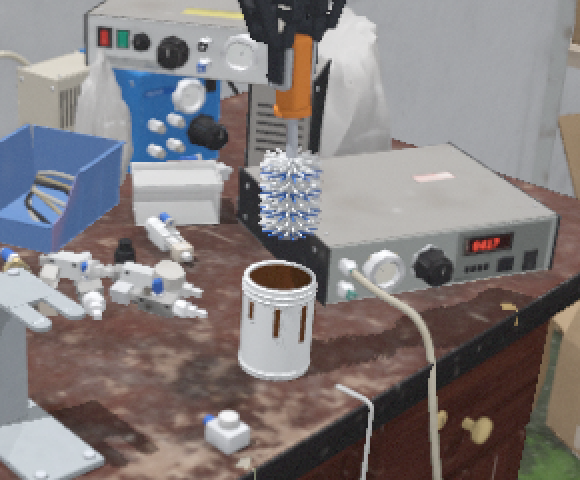

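The brush is out above the white bowl (bowl at (277,320), upright, in place). The handle looks slightly tilted, so I'll measure that before the rehang.

```bash
python3 drive.py '-0.01 -0.045 0 0 0 0;-0.02 -0.09 0 0 0 0;-0.03 -0.135 0 0 0 0;-0.04 -0.18 0 0 0 0;-0.0525 -0.22 0 0 0 0' && python3 drive.py '0 -0.03 0 0 0 0;0 -0.0544 0 0 0 0;0 -0.0544 0.04 0 0 0;0 -0.0544 0.04 0 0 0;0 -0.0544 0.04 0 0 0'; python3 - <<'E'
from h import *
plan(.46,.1527,.252,-.015)
o=r.get_obs();p,d=imaging.grab_frame('scene');c=imaging.camera_info('scene');W=cloud(d,c)
hsv=cv2.cvtColor(p,cv2.COLOR_BGR2HSV)
cv2.imwrite('pics/s4.png',p[60:360,210:510].repeat(2,0).repeat(2,1))
tc=o["tcp_pos"];q=W-tc
near=(d>0)&(np.hypot(q[...,0],q[...,1])<.06)
br=near&(q[...,2]<-.145)&(q[...,2]>-.21)&(W[...,2]>.02)
for a in np.arange(-.21,-.13,.012):
    k=br&(q[...,2]>a)&(q[...,2]<=a+.012)
    if k.sum()>5:print(a.round(3),k.sum(),q[k].mean(0).round(4),np.percentile(q[k],[5,95],axis=0).round(4)[:,:2].tolist())
org=near&(hsv[...,0]<25)&(hsv[...,1]>170)
for a in np.arange(-.11,-.02,.008):
    k=org&(q[...,2]>a)&(q[...,2]<=a+.008)
    if k.sum()>5:print('h',a.round(3),k.sum(),q[k].mean(0).round(4))
E
```

```text
clock: 10.55
tcp_pos: [0.4565, 0.1001, 0.3486]
orientation: [3.141, -0.023, -0.007]
contact_force: [1.8, 0.3, -0.9]
grip_width: 0.0239
gripper_force: 59.5
clock: 11.05
tcp_pos: [0.458, 0.1518, 0.3093]
orientation: [3.14, -0.024, -0.008]
contact_force: [0.4, -0.5, -0.2]
grip_width: 0.0233
gripper_force: 59.5
t 11.05 at [0.458  0.1518 0.3093] rows [ 0.0023 -0.001   0.0573] [ 0.0015  0.0051 -0.0003] dist 0.057 F [ 0.4 -0.5 -0.2] grip 0.02329065531470682 59.47734296321869 q [ 0.05  0.2  -0.56  1.96  0.12  1.02 -2.15]
-0.21 184 [-0.0177  0.0055 -0.2032] [[-0.0351, -0.0149], [0.0027, 0.0238]]
-0.198 233 [-0.0175  0.0062 -0.1918] [[-0.0349, -0.0163], [0.0028, 0.0247]]
-0.186 235 [-0.017   0.0057 -0.1797] [[-0.0362, -0.0159], [0.0044, 0.0245]]
-0.174 238 [-0.0164  0.0052 -0.1677] [[-0.0338, -0.0178], [0.0065, 0.0236]]
-0.162 361 [ 0.0072  0.0031 -0.157 ] [[-0.0317, -0.0226], [0.0558, 0.0221]]
-0.15 116 [-0.0146  0.0048 -0.1473] [[-0.033, -0.0176], [0.0059, 0.0247]]
h -0.094 129 [-0.0128  0.0072 -0.09  ]
h -0.086 105 [-0.0116  0.0064 -0.0821]
h -0.078 86 [-0.0134  0.0042 -0.074 ]
h -0.07 57 [-0.0143  0.0027 -0.0658]
h -0.062 63 [-0.0143  0.0028 -0.058 ]
h -0.054 63 [-0.0136  0.0023 -0.05  ]
h -0.046 64 [-0.0131  0.0021 -0.042 ]
h -0.038 68 [-0.0128  0.0018 -0.0338]
h -0.03 62 [-0.0076 -0.0004 -0.0278]
```

View pics/s4.png

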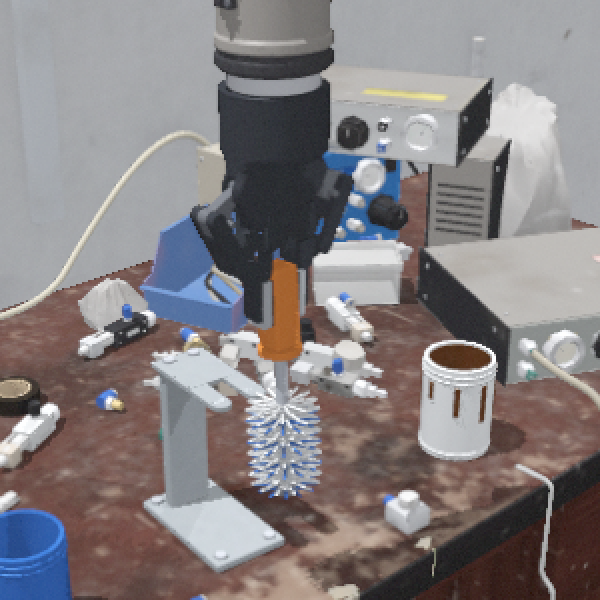

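The brush is ahead of the fork at (283,400), its lower end leaning about 2° towards the robot. I'll level it with a small turn while descending to slide-in height.

```bash
python3 drive.py '0 0 0.02 0 0.02 0;0 0 0.04 0 0.04 0;0 0 0.054 0 0.04 0;0 0 0.054 0 0.04 0;0 0 0.054 0 0.04 0'; python3 - <<'E'
from h import *
plan(.5315,.1447,.253,-.015)
o=r.get_obs();p,d=imaging.grab_frame('scene');c=imaging.camera_info('scene');W=cloud(d,c)
hsv=cv2.cvtColor(p,cv2.COLOR_BGR2HSV);tc=o["tcp_pos"];q=W-tc
near=(d>0)&(np.hypot(q[...,0],q[...,1])<.05)
org=near&(hsv[...,0]<25)&(hsv[...,1]>170)
print("orange lowest z",np.percentile(W[org][:,2],[1,3,5]))
def ax(m,lo,hi):
    for a in np.arange(lo,hi,.012):
        k=m&(q[...,2]>a)&(q[...,2]<=a+.012)
        if k.sum()>5:print(a.round(3),k.sum(),np.median(W[k],axis=0).round(4))
ax(org,-.1,-.03);ax(near&(W[...,2]>.02),-.216,-.15)
E
```

```text
clock: 11.6
tcp_pos: [0.4596, 0.1527, 0.2578]
orientation: [3.141, -0.025, 0.063]
contact_force: [0.3, -0.0, -2.1]
grip_width: 0.0236
gripper_force: 59.6
t 11.6 at [0.4596 0.1527 0.2578] rows [0.0717 0.0069 0.0077] [-0.0003 -0.0403 -0.0009] dist 0.072 F [ 0.3 -0.  -2.1] grip 0.023618321413309128 59.5805561542511 q [ 0.02  0.25 -0.55  2.04  0.2   0.86 -2.22]
orange lowest z [0.16345916 0.16489625 0.16558983]
-0.1 112 [0.4495 0.1636 0.1668]
-0.088 134 [0.4488 0.1624 0.1761]
-0.076 87 [0.448  0.1574 0.1874]
-0.064 81 [0.4481 0.1557 0.2001]
-0.052 80 [0.4482 0.1555 0.212 ]
-0.04 105 [0.4485 0.1539 0.2244]
-0.216 77 [0.4489 0.1608 0.0508]
-0.204 205 [0.4488 0.1604 0.06  ]
-0.192 192 [0.449  0.1614 0.0721]
-0.18 205 [0.4498 0.1604 0.0836]
-0.168 206 [0.4498 0.1597 0.0957]
-0.156 211 [0.45   0.1601 0.1077]
```

```bash
python3 drive.py '0 0 0.007 0 0 0;0.015 0.0013 0.0076 0 0 0;0.03 0.0025 0.0082 0 0 0;0.045 0.0038 0.0088 0 0 0;0.045 0.0038 0.0088 0 0 0' && python3 drive.py '0.01 0.0008 0.0004 0 0 0;0.02 0.0017 0.0008 0 0 0;0.0295 0.0025 0.0012 0 0 0;0.0295 0.0025 0.0012 0 0 0'; python3 - <<'E'
from h import *
plan(.5325,.1447,.25,-.015)
p,d=imaging.grab_frame('scene');cv2.imwrite('pics/s5.png',cv2.resize(p[190:360,250:400],None,fx=3.5,fy=3.5,interpolation=2))
E
```

```text
clock: 12.15
tcp_pos: [0.5074, 0.1477, 0.2503]
orientation: [-3.14, 0.028, -0.065]
contact_force: [-0.0, 0.1, -1.2]
grip_width: 0.0233
gripper_force: 59.6
clock: 12.55
tcp_pos: [0.5353, 0.145, 0.2501]
orientation: [-3.141, 0.026, -0.064]
contact_force: [-1.0, 0.1, -0.4]
grip_width: 0.023
gripper_force: 59.6
t 12.55 at [0.5353 0.145  0.2501] rows [-0.0028  0.0003  0.    ] [-0.0003 -0.0408 -0.0014] dist 0.003 F [-1.   0.1 -0.4] grip 0.023043409607238514 59.56978976726532 q [ 0.03  0.37 -0.51  1.9   0.25  0.9  -2.19]
```

View pics/s5.png

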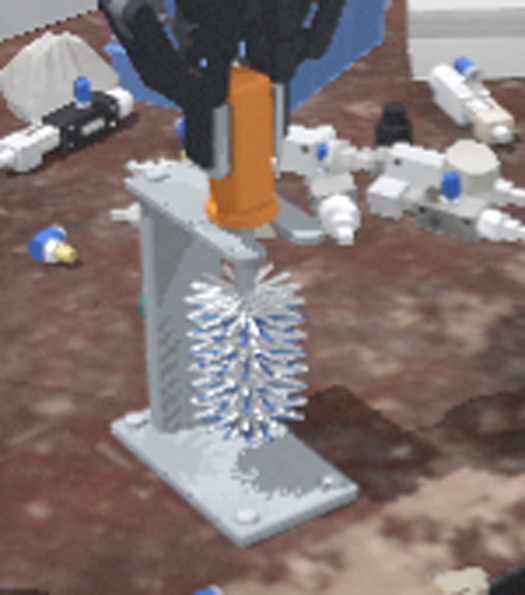

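The brush stem is in the slot, collar (243,215) just above the tines. Lowering gently to contact.

```bash
python3 drive.py '0 0 0.001 0 0 0;0 0 0.002 0 0 0;0 0 0.002 0 0 0' && python3 drive.py '0 0 0.001 0 0 0;0 0 0.001 0 0 0'
```

```text
clock: 12.9
tcp_pos: [0.5335, 0.1453, 0.2479]
orientation: [3.14, -0.023, 0.062]
contact_force: [0.1, -0.4, -1.4]
grip_width: 0.0235
gripper_force: 59.6
clock: 13.1
tcp_pos: [0.5337, 0.1454, 0.2477]
orientation: [3.14, -0.024, 0.063]
contact_force: [-3.4, -1.2, 5.5]
grip_width: 0.0234
gripper_force: 60.5
```

```bash
python3 drive.py '0 0 0 0 0 0;0 0 0 0 0 0;0 0 0 0 0 0;0 0 0 0 0 0;0 0 0 0 0 0' 0.085 && python3 drive.py '-0.001 0 -0.02 0 0 0;-0.002 0 -0.05 0 0 0;-0.004 0 -0.09 0 0 0;-0.04 0 -0.11 0 0 0;-0.075 0 -0.11 0 -0.04 0' && python3 drive.py '0 0 0 0 0 0;0 0 0 0 0 0;0 0 0 0 0 0;0 0 0 0 0 0;0 0 0 0 0 0'; python3 - <<'E'
from h import *
c=imaging.camera_info('wrist');p,d=imaging.grab_frame('wrist');W=cloud(d,c);z=W[...,2];ok=d>0
hsv=cv2.cvtColor(p,cv2.COLOR_BGR2HSV);org=ok&(hsv[...,0]<25)&(hsv[...,1]>150)&(np.hypot(W[...,0]-.534,W[...,1]-.144)<.06)
t=W[org&(z>.214)];print("top",t.mean(0),np.percentile(z[org],[2,99]),cv2.minAreaRect((t[:,:2]*1000).astype(np.float32)))
t=W[org&(z<.16)&(z>.151)];print("collar",len(t),t[:,:2].min(0),t[:,:2].max(0))
for n,x,y in(("white",.508,-.121),("blue",.533,.340)):
    m=ok&(np.hypot(W[...,0]-x,W[...,1]-y)<.06)&(z>.091)&(z<.1);print(n,circ(W[m][:,:2]) if m.sum()>9 else 0)
p,d=imaging.grab_frame('scene');cv2.imwrite('pics/s6.png',p)
print(r.get_obs()["clock"],r.get_obs()["contact_force"])
E
```

```text
clock: 13.6
tcp_pos: [0.534, 0.1453, 0.247]
orientation: [3.141, -0.024, 0.063]
contact_force: [-0.7, 0.2, 0.3]
grip_width: 0.0848
gripper_force: 0.0
clock: 14.1
tcp_pos: [0.4546, 0.1476, 0.3571]
orientation: [-3.14, 0.024, -0.008]
contact_force: [-0.6, 1.7, 0.1]
grip_width: 0.085
gripper_force: 0.0
clock: 14.6
tcp_pos: [0.4551, 0.1465, 0.3536]
orientation: [-3.141, 0.024, 0.001]
contact_force: [-0.3, -0.0, -0.1]
grip_width: 0.0849
gripper_force: 0.0
top [0.53376678 0.14613399 0.21867763] [0.00069597 0.22070586] ((533.547119140625, 146.25148010253906), (23.78727149963379, 23.364028930664062), 89.49124145507812)
collar 131 [0.52834552 0.1299253 ] [0.54990038 0.16225431]
white (array([ 0.50575511, -0.12055528]), np.float64(0.031480195859923024))
blue (array([0.53287221, 0.34019309]), np.float64(0.03174337995620747))
14.7 [-0.40725477 -0.4099738   0.3155487 ]
```

View pics/s6.png

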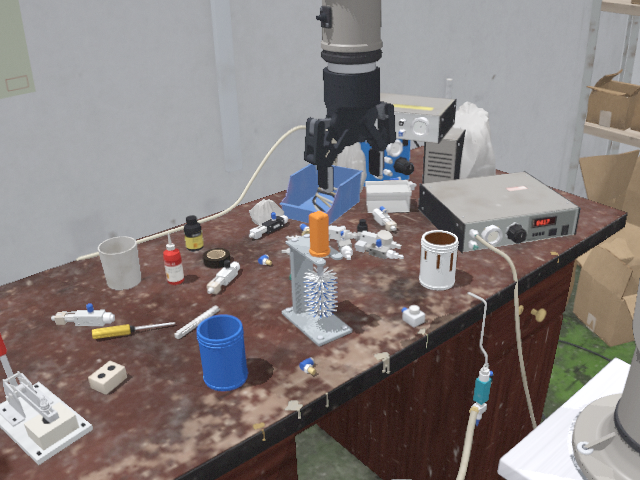

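The brush hangs upright in the slot at (319,265), back within 2 mm of where it started. Both bowls are standing where they were, and the arm is clear.

```bash
python3 -c "
from bench import r, imaging
print(r.hand_in())"
```

```text
the job is handed in; nothing more can be done
None
```

I scrubbed the white bowl with three strokes to the bottom, drawing the brush up about 70 mm between them, then hung it back in the slot handle up and handed the job in at about 15 s. The white bowl may have shifted about 2 mm, and the blue bowl did not move.

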